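Rock the pendulum angle gauge to its mark on the alignment bench

ROBOT

A 6-joint arm with a two-finger parallel gripper is mounted at the origin on the work surface. World frame = base frame: x ahead of the robot, y to its left, z up, the work surface at z = 0. Lengths are in m, angles in rad, forces in N, time in s.
With the tool pointing down it reaches from about 0.375 to 0.975 m from the base axis. Payload 3.8 kg.
Tool frame: the origin (TCP) lies at the very end of the fingers, on their centre line; the grasp point (between the pads) lies 19 mm behind it; z points along the fingers, y is the direction in which the jaws open and shut (so a half turn about z gives the same grasp; the last joint's range is limited). The gripper opens to 85 mm and grips with 20 to 120 N. Pads are 22 mm wide; open, the fingers measure 114 mm over their backs; the gripper's body (76 mm by 85 mm) begins 54 mm behind the grasp point. The pads swing forward as they close: fully open they stand 13 mm farther back than shut.
Start: joints at [1.21, 0.264, 1.604, -0, 1.274, -0.037], TCP at [0.215, 0.64, 0.231] pointing down, gripper open.
Joint ranges: [-2.63, 2.63], [-0.94, 2.18], [0.31, 2.57], [-1.31, 4.45], [0, 2.66], [-2.55, 2.55]. Speed limits (rad/s): [2.57, 2.57, 3.14, 3.14, 3.14, 3.14].

INTERFACE

Orientations are given as a rotation vector (axis times angle).
In Python, from workcell import bot, viewer gives the robot as it stands.
- The arm moves only by the tool jog_arm, never from a script. Its argument "motion" is a list of rows, each an object of numbers: "dx", "dy", "dz": the shift along the world's x, y, z in cm; "turn": the turn about the world's z in rad. A call has 1 to 12 rows; each row shifts and turns the commanded pose from where the row before left it; what a row does not reach is not made up. A row lasts 1/12 s, in which the tool goes at most 41.7 mm and 7.16 degrees, less where a joint would pass 70% of its speed; a pose out of reach is approached as far as the arm can. A call is refused whole if a number of a shift passes 4.17 or a number of a turn 0.125, either way. A call with a gripper value outside its range is refused whole. "fingers" is the finger opening in cm, from 0 to 8.54, set as the call begins (left out, the last holds). The fingers move at their own pace and stop on an object; "grip_force" is the grip in N (left out, the last holds). Time passes only in rows, so rows that do not move let the fingers close. It gives the time, the measured TCP pose, the force and the opening at its end, in the units of the state.
- bot.read_state(): the state, without advancing time (a new reading comes with each control period).
- viewer.read_camera(name): name is "scene" or "top"; returns (picture, depth): 480x640x3 uint8, red, green, blue; 480x640 float32, m along the optical axis (not along the pixel's ray), 0 where there is no reading.
- viewer.camera_info(name): a dict with "vertical_fov" (degrees; the focal length in pixels is half the picture's height over the tangent of half this angle, whatever the lens; pixels are square), "cx", "cy" (the principal point, pixels), "dist" ([k1, k2, p1, p2, k3] as OpenCV has them; the pictures are not rectified), "R" (3x3) and "t" (3): a world point X has camera coordinates R X + t. Camera axes: x right, y down, z forward; pixel columns grow to the right and rows downward; lengths in m; the calibration is good to about 2 mm. A picture is of the moment at which its call begins. camera_info takes no time and is no camera call.
- bot.finish_job(): hands the job in, once; it reports no verdict.
The state is a dict: "time": time; "q": joint angles; "joint_vel": joint speeds; "joint_torque": joint torques, N m; "tool_pos": TCP position; "tcp_rot": TCP orientation; "wrist_force": force on the tool from outside, world axes, zero at the start; "torque": the same for the moment, N m; "width": opening from 0.0 (shut) to 1.0 (fully open).
Only numpy, scipy, OpenCV 4.12 (cv2) and the standard library are available. Lean on these libraries where they do the work, as an engineer would, in place of code of your own. Each camera call takes 0.05 s, during which the arm holds its last target. There are 200 camera calls.

TASK

Seat the round, dome-topped stud fully home in the block with the matching round pocket and let go of it. Then take the angle gauge by its grip, stand it upright on top of the stud's dome, and rock it sideways on the dome until its swinging pointer settles on the cursor mark. Finish while still holding the gauge there, its foot resting on the dome and the pointer still on the mark; leave the other things on the bench where they are.

Things in the scene. Friction and masses are not known exactly. Their poses are not given: they have to be found in the camera images.
- stud_center (a point): Loose bright steel stud, standing upright: a cylinder 46 mm in diameter and 30 mm high (3 mm bevel at the foot), topped by a hemispherical dome of radius 23 mm, 53 mm high in all, 0.40 kg. This point is on its axis, 26.5 mm above its flat underside (crown 26.5 mm above this point; the dome's centre of curvature 3.5 mm above it). z is its axis.
- nest_round_hole0 (a point): Centre of the mouth of the round pocket in a fixed dark steel block, 84 x 84 x 24 mm high. The pocket is 49 mm in diameter, 10 mm deep, flat-floored, with a chamfered rim; this point is level with the block's top, 24 mm above the bench. Once seated, the stud's crown is 43 mm above this point.
- nest_square_hole0 (a point): Centre of the mouth of the square pocket (47 mm) in a second fixed block of the same outer size. Not needed. The two blocks may have changed places.
- gauge_grip (a point): Centre of the angle gauge's grip, a black block 30 mm wide (y), 24 mm deep (x), 44 mm high on top of the gauge (130 to 174 mm above the foot); this point is 152 mm above the foot's underside. z points up the gauge; x is the normal of its dial, which faces +x (at the start roughly away from the robot).
- gauge_foot (a point): Centre of the flat underside of the gauge's foot (foot 98 mm along y by 44 mm along x). Same axes as the grip point.
- pointer (a joint): Swinging pointer of the gauge: a pendulum pivoted 112 mm above the foot, turning about the gauge's x axis, lightly damped (settles in about 2 s). It hangs plumb, so it turns over the dial when the gauge leans. Value in rad: 0 points to the middle of the foot, positive: tip towards the gauge's +y side. Stops at -0.45 and 0.45.
- cursor (a joint): The preset cursor, a black tab 10 mm wide just beyond the pointer's tip, clamped on the dial, about the same pivot. Value in rad in the pointer's sense, always on the gauge's +y side (0.18 to 0.34). The pointer is on the mark when both values agree, which needs the gauge's top leaned towards its +y side by that angle.
- pointer_tip (a point): Tip of the pointer, 78 mm from the pivot.
- cursor_mark (a point): Middle of the cursor, at the same 78 mm from the pivot, where the tip should stand.
- gauge: The angle gauge: loose, about 0.45 kg, standing on its flat foot; aluminium frame 98 mm wide (y), 22 mm deep (x), 130 mm high, white dial. Origin at the centre of the foot's underside, axes as for the grip.
- stud: The stud itself; origin at the centre of its underside, z up its axis.
- nest_round: The fixed block with the round pocket; origin at the centre of its underside.
- square_pad_center (a point): Centre of a loose square steel pad, 42 x 42 x 30 mm. Bystander; it may have changed places with the stud.
- socket_center (a point): Centre of a standing wrench socket, 30 mm in diameter, 60 mm high. Bystander.
- wheel_nut_center (a point): Centre of a flanged wheel nut, 32 mm in diameter, 30 mm high. Bystander.
- spray_can_center (a point): Centre of a standing can, 60 mm in diameter, 150 mm high. Bystander.
- screwdriver_grip (a point): Middle of the handle of a screwdriver lying at the far side. Bystander.
- hub_ring_center (a point): Centre of a flat plastic ring, 90 mm in diameter, 12 mm high. Bystander.
Mind the look-alikes: they are no part of the job. Leave any yellow look-alike of the gauge alone. What is shaped like the stud but orange is not meant.

How it is judged:
On the way, in this order (a step that is already met when the one before it is completed fails the run):
1. the stud is fully home in the round pocket and let go (horizontal distance between stud_center and nest_round_hole0 below 0.004 m and z of stud_center in the frame of nest_round_hole0 below 0.019 m and angle between stud_center's own z axis and vertical below 0.08 rad and contact force between the fingers and stud below 0.1 N), for 0.2 s.
2. the gauge stands upright on the stud's dome (horizontal distance between stud_center and nest_round_hole0 below 0.004 m and z of stud_center in the frame of nest_round_hole0 below 0.019 m and angle between stud_center's own z axis and vertical below 0.08 rad and contact force between gauge and stud above 0.3 N and angle between gauge_foot's own z axis and vertical below 0.12 rad and horizontal distance between gauge_foot and stud_center below 0.018 m), for 0.2 s.
At the end, for the whole second after the job is handed in: The stud is upright on the floor of the round pocket; the fingers still hold the gauge, whose foot rests on the dome (over 0.3 N), clear of the block and bench; the pointer is still, its tip within 5 mm of the middle of the cursor (within the cursor's 10 mm width) (horizontal distance between stud_center and nest_round_hole0 below 0.004 m and z of stud_center in the frame of nest_round_hole0 below 0.019 m and angle between stud_center's own z axis and vertical below 0.08 rad and contact force between gauge and stud above 0.3 N and contact force between the fingers and gauge above 1 N and contact force between gauge and nest_round below 0.1 N and height (world z) of gauge_foot above 0.05 m and z of stud_center in the frame of gauge below 0 m and distance between pointer_tip and cursor_mark below 0.005 m and velocity of joint pointer between -0.3 and 0.3 rad/s and angular speed of gauge below 0.15 rad/s); the arm keeps its last pose, push and grip.
It fails at once if a bystander is pushed more than 30 mm from its place (distance of any of square_pad_center, socket_center, wheel_nut_center, spray_can_center, hub_ring_center, screwdriver_grip from where it was at the start of the episode above 0.03 m).
It also fails if it takes over 64 s, if anything falls off the work surface, if the arm or the gripper's body presses on something with over 40 N, if the wrist force passes 120 N, or if a joint passes its speed limit or range.

## Working session

There is one attempt and no reset: what is moved stays moved. The work goes in short steps, Python scripts to look and compute and a tool call to move; the robot and the scene stay as the last step left them, time stands still between calls to the robot, and variables do not carry over. Pictures are saved under pics/ and viewed, about 8 in all and at most 12, crops included, and the job is handed in when it is done.

Besides the shell and the picture viewer there is one more tool, called after ">>>" in YAML: its name, and indented under it one key for each argument. jog_arm: Moves the arm, as the interface text tells. Its arguments: {"type":"object","properties":{"motion":{"type":"array"},"fingers":{"type":"number"},"grip_force":{"type":"number"}},"required":["motion"]}

```bash
mkdir -p pics; ls
cat > h.py <<'E'
import numpy as np, cv2
from workcell import bot, viewer
def K(n):
    i=viewer.camera_info(n); f=240/np.tan(np.radians(i["vertical_fov"])/2)
    return np.array([[f,0,i["cx"]],[0,f,i["cy"]],[0,0,1]]),np.array(i["dist"],float),np.array(i["R"]),np.array(i["t"])
def ray(n,uv):
    k,d,R,t=K(n); p=cv2.undistortPoints(np.array(uv,float).reshape(-1,1,2),k,d).reshape(-1,2)
    return -R.T@t, np.c_[p,np.ones(len(p))]@R
def onplane(n,uv,z):
    c,D=ray(n,uv); return c+D*((z-c[2])/D[:,2:3])
def proj(n,X):
    k,d,R,t=K(n); return cv2.projectPoints(np.array(X,float).reshape(-1,3),cv2.Rodrigues(R)[0],t,k,d)[0].reshape(-1,2)
def cloud(n,dep,mask):
    v,u=np.nonzero(mask&(dep>0)); c,D=ray(n,np.c_[u,v]); return c+D*dep[v,u][:,None], np.c_[u,v]
def shot(n,name):
    im,dep=viewer.read_camera(n); cv2.imwrite(f"pics/{name}.png",im[:,:,::-1]); np.save(f"pics/{name}.npy",dep); return im,dep
E
python3 - <<'E'
from h import *
for n in("scene","top"):
    shot(n,n+"0"); k,d,R,t=K(n); print(n,k[0,0],d,-R.T@t,R[2])
print(bot.read_state())
E
```

```text
pics
scene 615.066645784343 [0.05380681 0.         0.         0.         0.        ] [1.6401063  0.12674917 0.95654934] [-0.78391527 -0.08018386 -0.61566826]
top 582.7122707008205 [0.06501357 0.         0.         0.         0.        ] [0.44800587 0.03376387 1.62535278] [ 0.07333838 -0.01408038 -0.99720771]
{'time': 0.1, 'q': array([ 1.21010892e+00,  2.64692952e-01,  1.60524440e+00,  4.06294540e-05,
        1.27369514e+00, -3.69050198e-02]), 'joint_vel': array([ 0.0001464 , -0.00289648, -0.00115313, -0.0009005 , -0.00112856,
       -0.00196107]), 'joint_torque': array([-4.46352060e-04, -5.16704106e+01, -3.68594170e+01, -6.42666669e-05,
        6.18075603e-03,  2.33426300e-05]), 'tool_pos': array([0.21451327, 0.63931033, 0.23007256]), 'tcp_rot': array([-0.50632466, -3.10007416,  0.00312857]), 'wrist_force': array([ 0.63311489, -0.71188381,  0.20404294]), 'torque': array([0.01308837, 0.00272117, 0.01369738]), 'width': 1.0001500473316027}
```

View pics/scene0.png

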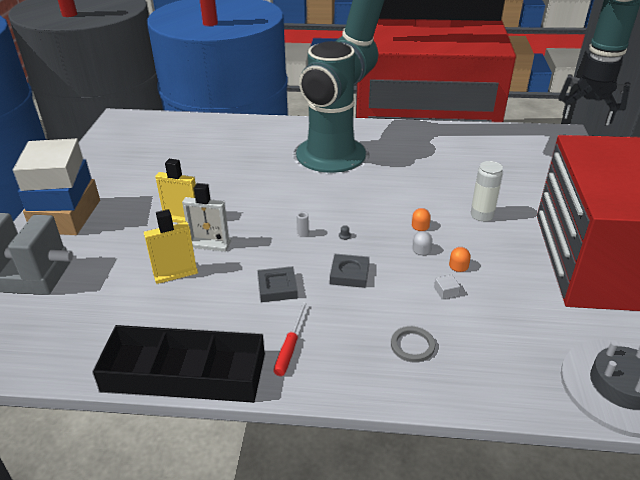

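View pics/top0.png

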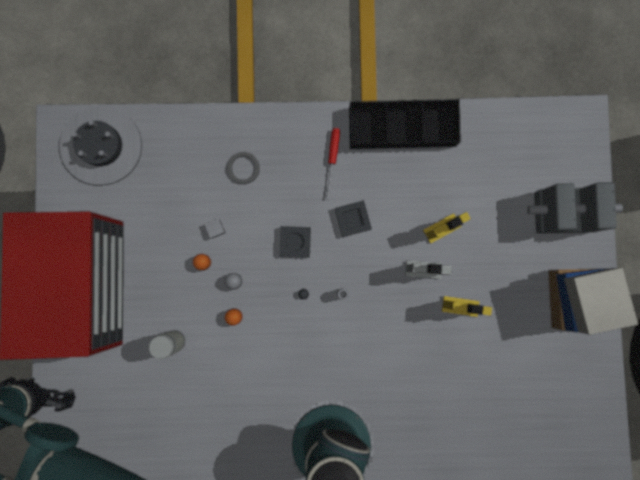

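Run:
```python
from h import *
s=cv2.imread("pics/scene0.png"); t=cv2.imread("pics/top0.png")
a=cv2.resize(s[165:275,145:245],(400,440),interpolation=cv2.INTER_CUBIC)
b=cv2.resize(t[190:330,185:325],(400,400),interpolation=cv2.INTER_CUBIC)
c=np.zeros((440,800,3),np.uint8); c[:,:400]=a; c[:400,400:]=b; cv2.imwrite("pics/crop1.png",c)
D=np.load("pics/top0.npy"); Ds=np.load("pics/scene0.npy")
P,uv=cloud("top",D,np.ones_like(D,bool))
def near(c,r,zlo,zhi,P=P): 
    m=(np.hypot(*(P[:,:2]-c).T)<r)&(P[:,2]>zlo)&(P[:,2]<zhi); return P[m]
for nm,px,z in [("stud",(233,282),.045),("orA",(202,262),.045),("orB",(233,317),.045),("round",(293,242),.024),("sq",(352,219),.024),("pad",(213,229),.03),("can",(162,347),.15),("nut",(303,294),.03),("sock",(342,293),.06),("gaugegrip",(435,269),.174),("y1",(460,220),.17),("y2",(475,309),.17)]:
    c=onplane("top",[px],z)[0,:2]; q=near(c,.06,.008,.3)
    print(nm,c.round(4),len(q),(q.mean(0).round(4),q[:,2].max().round(4)) if len(q) else "")
bench=P[(P[:,0]>.4)&(P[:,0]<.6)&(abs(P[:,1])<.1)]; print("bench z",np.median(bench[:,2]))
# block rects
hsv=cv2.cvtColor(t,cv2.COLOR_BGR2HSV)
for nm,(u,v) in [("round",(293,242)),("sq",(352,219))]:
    m=np.zeros((480,640),np.uint8); m[v-26:v+26,u-26:u+26]=(t[v-26:v+26,u-26:u+26].max(2)<85)*255
    cs=max(cv2.findContours(m,cv2.RETR_EXTERNAL,cv2.CHAIN_APPROX_NONE)[0],key=cv2.contourArea); r=cv2.minAreaRect(cs); w=onplane("top",[r[0]],.024); bx=onplane("top",cv2.boxPoints(r),.024)
    print(nm,r,w.round(4),np.linalg.norm(np.diff(bx,axis=0),axis=1).round(4))
```

```text
stud [0.4461 0.2553] 277 (array([0.4486, 0.2548, 0.0395]), np.float64(0.0583))
orA [0.5019 0.3379] 291 (array([0.504 , 0.3383, 0.0388]), np.float64(0.0605))
orB [0.3527 0.2561] 282 (array([0.3539, 0.2565, 0.0396]), np.float64(0.0606))
round [0.5519 0.0927] 939 (array([0.5533, 0.0886, 0.0223]), np.float64(0.0347))
sq [ 0.6121 -0.0714] 948 (array([ 0.614 , -0.0738,  0.0217]), np.float64(0.0371))
pad [0.5919 0.3103] 307 (array([0.5946, 0.3073, 0.0268]), np.float64(0.0429))
can [0.2902 0.4168] 770 (array([0.2947, 0.411 , 0.1185]), np.float64(0.1611))
nut [0.4091 0.0679] 109 (array([0.4122, 0.0695, 0.0184]), np.float64(0.0361))
sock [ 0.4102 -0.037 ] 114 (array([ 0.4059, -0.0386,  0.0407]), np.float64(0.071))
gaugegrip [ 0.4673 -0.2646] 664 (array([ 0.4681, -0.2581,  0.0882]), np.float64(0.1833))
y1 [ 0.5887 -0.3325] 574 (array([ 0.5842, -0.3199,  0.0948]), np.float64(0.1818))
y2 [ 0.3666 -0.3603] 709 (array([ 0.3695, -0.3549,  0.0873]), np.float64(0.1822))
bench z 0.001975021738992777
round ((291.8164978027344, 242.03712463378906), (35.5087890625, 31.60373306274414), 2.602562189102173) [[0.5519 0.096  0.024 ]] [0.0871 0.0978 0.0872]
sq ((349.6286926269531, 219.2323760986328), (30.017698287963867, 36.39484786987305), 75.0685806274414) [[ 0.6116 -0.0648  0.024 ]] [0.1009 0.0833 0.1005]
```

View pics/crop1.png

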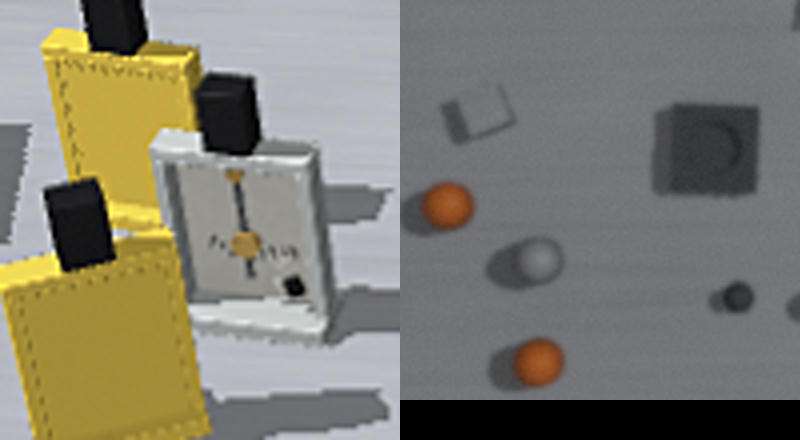

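```bash
cat >> h.py <<'E'
from scipy.optimize import least_squares
def edge_rect(P):
    r=cv2.minAreaRect(P[:,:2].astype(np.float32)); return r
def sphere(P,R=.023):
    s=least_squares(lambda c:np.linalg.norm(P-c,axis=1)-R,P.mean(0)-[0,0,.01],loss="soft_l1",f_scale=.003); return s.x
E
python3 - <<'E'
from h import *
for n in("top","scene"):
    im=cv2.imread(f"pics/{n}0.png"); D=np.load(f"pics/{n}0.npy"); P,uv=cloud(n,D,np.ones_like(D,bool))
    b=P[(abs(P[:,0]-.5)<.2)&(abs(P[:,1])<.3)]; print(n,"bench",np.median(b[b[:,2]<.012][:,2]).round(4))
    d=np.hypot(P[:,0]-.447,P[:,1]-.255); q=P[(d<.04)&(P[:,2]>.034)]; print(" stud sphere c",sphere(q).round(4),len(q))
    hsv=cv2.cvtColor(im,cv2.COLOR_BGR2HSV)[uv[:,1],uv[:,0]]
    m=(hsv[:,2]<95)&(P[:,2]>.017)&(P[:,2]<.034)
    for c in((.552,.089),(.613,-.073)):
        q=P[m&(abs(P[:,:2]-c).max(1)<.065)]; r=edge_rect(q); print(" block",len(q),np.round(r[0],4),np.round(r[1],4),round(r[2],1),q.mean(0).round(4))
    g=(np.hypot(P[:,0]-.467,P[:,1]+.262)<.07)
    q=P[g&(P[:,2]>.148)&(P[:,2]<.19)&(hsv[:,2]<90)]; r=edge_rect(q); print(" grip",len(q),q.mean(0).round(4),np.round(r[0],4),np.round(r[1],4),round(r[2],1))
    q=P[g&(P[:,2]>.122)&(P[:,2]<.14)&(hsv[:,1]<60)&(hsv[:,2]>100)]; r=edge_rect(q); l=cv2.fitLine(q[:,:2].astype(np.float32),cv2.DIST_HUBER,0,.01,.01).ravel(); print(" frametop",len(q),np.round(r[0],4),np.round(r[1],4),round(r[2],1),l.round(3))
# plane of gauge face from scene
    q=P[g&(P[:,2]>.02)&(P[:,2]<.12)&(hsv[:,1]<60)&(hsv[:,2]>100)]; l=cv2.fitLine(q[:,:2].astype(np.float32),cv2.DIST_HUBER,0,.01,.01).ravel(); print(" face",len(q),l.round(3))
E
```

```text
top bench 0.001
 stud sphere c [0.4496 0.2587 0.0314] 203
 block 754 [0.5535 0.088 ] [0.0841 0.0842] 86.3 [0.554  0.0884 0.0246]
 block 711 [ 0.6143 -0.0738] [0.0844 0.0845] 13.7 [ 0.6138 -0.0735  0.0244]
 grip 134 [ 0.4689 -0.2634  0.1727] [ 0.4687 -0.2646] [0.0314 0.0225] 88.0
 frametop 109 [ 0.4705 -0.2651] [0.0988 0.0212] 82.6 [ 0.203  0.979  0.471 -0.275]
 face 6 [ 0.67   0.742  0.465 -0.294]
scene bench -0.0014
 stud sphere c [0.4476 0.2592 0.0299] 195
 block 662 [0.555 0.089] [0.0833 0.0889] 86.6 [0.5597 0.089  0.0231]
 block 649 [ 0.6147 -0.0739] [0.0883 0.0826] 15.0 [ 0.6207 -0.0728  0.0231]
 grip 195 [ 0.4751 -0.2645  0.1647] [ 0.4687 -0.2646] [0.033  0.0315] 81.1
 frametop 242 [ 0.4709 -0.2666] [0.0998 0.0337] 78.2 [ 0.099  0.995  0.475 -0.269]
 face 929 [ 0.083  0.997  0.462 -0.263]
```

>>> jog_arm:
  motion:
    - {"dx":1.95,"dy":-3.17,"turn":0.04}
    - {"dx":1.95,"dy":-3.17,"turn":0.04}
    - {"dx":1.95,"dy":-3.17,"turn":0.04}
    - {"dx":1.95,"dy":-3.17,"turn":0.04}
    - {"dx":1.95,"dy":-3.17,"turn":0.04}
    - {"dx":1.95,"dy":-3.17,"turn":0.04}
    - {"dx":1.95,"dy":-3.17,"turn":0.04}
    - {"dx":1.95,"dy":-3.17,"turn":0.04}
    - {"dx":1.95,"dy":-3.17,"turn":0.04}
    - {"dx":1.95,"dy":-3.17,"turn":0.04}
    - {"dx":1.95,"dy":-3.17,"turn":0.04}
    - {"dx":1.95,"dy":-3.17,"turn":0.04}
  fingers: 7.5

```text
validation failed for argument at $.mo...
```

>>> jog_arm:
  motion:
    - {"dx":1.95,"dy":-3.17,"dz":0.0,"turn":0.04}
    - {"dx":1.95,"dy":-3.17,"dz":0.0,"turn":0.04}
  fingers: 7.5

```text
time: 0.27
tool_pos: [0.253, 0.5765, 0.2301]
tcp_rot: [-0.374, -3.119, 0.002]
wrist_force: [0.1, 0.4, -0.3]
width: 0.88
```

>>> jog_arm:
  motion:
    - {"dx":1.95,"dy":-3.17,"dz":0.0,"turn":0.04}
    - {"dx":1.95,"dy":-3.17,"dz":0.0,"turn":0.04}
    - {"dx":1.95,"dy":-3.17,"dz":0.0,"turn":0.04}
    - {"dx":1.95,"dy":-3.17,"dz":0.0,"turn":0.04}
    - {"dx":1.95,"dy":-3.17,"dz":0.0,"turn":0.04}
    - {"dx":1.95,"dy":-3.17,"dz":0.0,"turn":0.04}
    - {"dx":1.95,"dy":-3.17,"dz":0.0,"turn":0.04}
    - {"dx":1.95,"dy":-3.17,"dz":0.0,"turn":0.04}
    - {"dx":1.95,"dy":-3.17,"dz":0.0,"turn":0.04}
    - {"dx":1.95,"dy":-3.17,"dz":0.0,"turn":0.04}
    - {"dx":0.0,"dy":0.0,"dz":0.0,"turn":0.0}

```text
time: 1.18
tool_pos: [0.4513, 0.2543, 0.231]
tcp_rot: [-0.239, 3.131, -0.005]
wrist_force: [-0.3, 0.6, -0.2]
width: 0.879
```

>>> jog_arm:
  motion:
    - {"dx":-0.28,"dy":0.45,"dz":-3.0,"turn":0.0}
    - {"dx":0.0,"dy":0.0,"dz":-3.5,"turn":0.0}
    - {"dx":0.0,"dy":0.0,"dz":-3.5,"turn":0.0}
    - {"dx":0.0,"dy":0.0,"dz":-3.5,"turn":0.0}
    - {"dx":0.0,"dy":0.0,"dz":-3.5,"turn":0.0}
    - {"dx":0.0,"dy":0.0,"dz":-2.5,"turn":0.0}
    - {"dx":0.0,"dy":0.0,"dz":-1.5,"turn":0.0}
    - {"dx":0.0,"dy":0.0,"dz":-0.9,"turn":0.0}
    - {"dx":0.0,"dy":0.0,"dz":0.0,"turn":0.0}
    - {"dx":0.0,"dy":0.0,"dz":0.0,"turn":0.0}

```text
time: 2.02
tool_pos: [0.4459, 0.2642, 0.0123]
tcp_rot: [0.245, -3.132, 0.0]
wrist_force: [0.2, -0.7, 0.7]
width: 0.882
```

>>> jog_arm:
  motion:
    - {"dx":0.0,"dy":0.0,"dz":0.0,"turn":0.0}
    - {"dx":0.0,"dy":0.0,"dz":0.0,"turn":0.0}
    - {"dx":0.0,"dy":0.0,"dz":0.0,"turn":0.0}
    - {"dx":0.0,"dy":0.0,"dz":0.0,"turn":0.0}
    - {"dx":0.0,"dy":0.0,"dz":0.0,"turn":0.0}
    - {"dx":0.0,"dy":0.0,"dz":0.0,"turn":0.0}
  fingers: 4.0
  grip_force: 50

```text
time: 2.52
tool_pos: [0.4476, 0.2645, 0.0144]
tcp_rot: [-0.245, 3.129, 0.001]
wrist_force: [-0.4, -2.6, 5.3]
width: 0.517
```

>>> jog_arm:
  motion:
    - {"dx":0.0,"dy":0.0,"dz":0.0,"turn":0.0}
    - {"dx":0.0,"dy":0.0,"dz":0.0,"turn":0.0}
    - {"dx":0.0,"dy":0.0,"dz":0.0,"turn":0.0}

```text
time: 2.77
tool_pos: [0.4476, 0.2645, 0.0144]
tcp_rot: [-0.245, 3.129, 0.001]
wrist_force: [-0.2, -3.6, 5.8]
width: 0.518
```

Run:
```python
from h import *
for n in("top","scene"): shot(n,n+"1")
print(bot.read_state())
s=cv2.imread("pics/scene1.png"); t=cv2.imread("pics/top1.png")
c=np.hstack([cv2.resize(s[190:290,370:470],(400,400),interpolation=2),cv2.resize(t[232:332,183:283],(400,400),interpolation=2)]);cv2.imwrite("pics/crop2.png",c)
```

```text
{'time': 2.8667, 'q': array([ 4.86075659e-01,  2.12245394e-01,  2.11641531e+00, -7.35381300e-04,
        8.09446110e-01, -1.24055409e+00]), 'joint_vel': array([ 1.02986848e-03,  6.73675409e-04,  2.64285259e-04,  7.01027297e-04,
       -6.75333817e-04, -1.81387288e-05]), 'joint_torque': array([  1.05303347, -37.32204437, -26.61846936,   0.53133499,
        -0.43507308,   0.03843861]), 'tool_pos': array([0.44764021, 0.26446677, 0.01440628]), 'tcp_rot': array([-2.45061615e-01,  3.12859810e+00,  1.40304020e-03]), 'wrist_force': array([-0.04489512, -1.9762247 ,  4.77283001]), 'torque': array([-0.35860725,  0.04378728,  0.04821825]), 'width': 0.5203305843806223}
```

View pics/crop2.png

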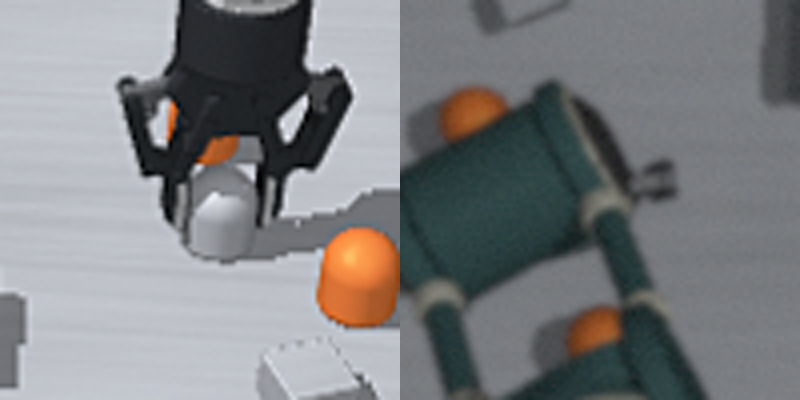

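>>> jog_arm:
  motion:
    - {"dx":0.0,"dy":0.0,"dz":0.0,"turn":0.0}
    - {"dx":0.0,"dy":0.0,"dz":0.0,"turn":0.0}
    - {"dx":0.0,"dy":0.0,"dz":0.0,"turn":0.0}
    - {"dx":0.0,"dy":0.0,"dz":-0.4,"turn":0.0}
    - {"dx":0.0,"dy":0.0,"dz":-0.4,"turn":0.0}
    - {"dx":0.0,"dy":0.0,"dz":0.0,"turn":0.0}
    - {"dx":0.0,"dy":0.0,"dz":0.0,"turn":0.0}
  fingers: 7.0

```text
time: 3.45
tool_pos: [0.4453, 0.2637, 0.0035]
tcp_rot: [0.245, -3.131, 0.001]
wrist_force: [-0.6, -0.2, -0.8]
width: 0.819
```

>>> jog_arm:
  motion:
    - {"dx":0.3,"dy":0.0,"dz":-0.2,"turn":0.0}
    - {"dx":0.0,"dy":0.0,"dz":0.0,"turn":0.0}
    - {"dx":0.0,"dy":0.0,"dz":0.0,"turn":0.0}

```text
time: 3.7
tool_pos: [0.4492, 0.2641, 0.0022]
tcp_rot: [0.245, -3.132, 0.0]
wrist_force: [-0.4, -0.3, 1.0]
width: 0.818
```

>>> jog_arm:
  motion:
    - {"dx":0.0,"dy":0.0,"dz":0.0,"turn":0.0}
    - {"dx":0.0,"dy":0.0,"dz":0.0,"turn":0.0}
    - {"dx":0.0,"dy":0.0,"dz":0.0,"turn":0.0}
    - {"dx":0.0,"dy":0.0,"dz":0.0,"turn":0.0}
    - {"dx":0.0,"dy":0.0,"dz":0.0,"turn":0.0}
    - {"dx":0.0,"dy":0.0,"dz":0.0,"turn":0.0}
  fingers: 4.0
  grip_force: 50

```text
time: 4.2
tool_pos: [0.4493, 0.2643, 0.0026]
tcp_rot: [-0.245, 3.131, 0.001]
wrist_force: [-0.4, 0.5, 3.2]
width: 0.522
```

>>> jog_arm:
  motion:
    - {"dx":0.0,"dy":0.0,"dz":1.0,"turn":0.0}
    - {"dx":0.0,"dy":0.0,"dz":2.0,"turn":0.0}
    - {"dx":0.0,"dy":0.0,"dz":2.5,"turn":0.0}
    - {"dx":0.0,"dy":0.0,"dz":2.5,"turn":0.0}
    - {"dx":1.75,"dy":-2.9,"dz":0.0,"turn":0.0}
    - {"dx":1.75,"dy":-2.9,"dz":0.0,"turn":0.0}
    - {"dx":1.75,"dy":-2.9,"dz":0.0,"turn":0.0}
    - {"dx":1.75,"dy":-2.9,"dz":0.0,"turn":0.0}
    - {"dx":1.75,"dy":-2.9,"dz":0.0,"turn":0.0}
    - {"dx":1.75,"dy":-3.0,"dz":0.0,"turn":0.0}
    - {"dx":0.0,"dy":0.0,"dz":0.0,"turn":0.0}
    - {"dx":0.0,"dy":0.0,"dz":0.0,"turn":0.0}

```text
time: 5.2
tool_pos: [0.5539, 0.0871, 0.0819]
tcp_rot: [0.239, -3.131, 0.0]
wrist_force: [-0.1, 0.6, -4.3]
width: 0.523
```

Run:
```python
from h import *
im,D=shot("scene","scene2"); it,Dt=shot("top","top2"); st=bot.read_state(); print(st["tool_pos"],st["tcp_rot"],st["width"],st["wrist_force"])
s=cv2.imread("pics/scene2.png"); c=st["tool_pos"]
u,v=proj("scene",c+[0,0,.02])[0].astype(int); u2,v2=proj("top",c)[0].astype(int)
t=cv2.imread("pics/top2.png"); print((u,v),(u2,v2))
a=cv2.resize(s[v-60:v+60,u-60:u+60],(480,480),interpolation=2); cv2.imwrite("pics/crop3.png",a)
hsv=cv2.cvtColor(s,cv2.COLOR_BGR2HSV)
P,uv=cloud("scene",D,np.ones_like(D,bool)); h=hsv[uv[:,1],uv[:,0]]
m=(np.hypot(*(P[:,:2]-c[:2]).T)<.035)&(P[:,2]>c[2]-.01)&(P[:,2]<c[2]+.06)&(h[:,2]>120)&(h[:,1]<40)
q=P[m]; print(len(q),q.min(0),q.max(0)); q=q[q[:,2]>c[2]+.03]; print(len(q),sphere(q))
```

```text
[0.55269527 0.08895832 0.08159108] [ 2.43744668e-01 -3.12972498e+00 -4.02637319e-04] 0.5271474721445438 [ 0.57749319 -0.44763518 -4.83553997]
(np.int64(350), np.int64(239)) (np.int64(293), np.int64(240))
380 [0.5359526  0.06148687 0.07950792] [0.57953257 0.12383488 0.13938119]
202 [0.55143664 0.08796246 0.10862262]
```

View pics/crop3.png

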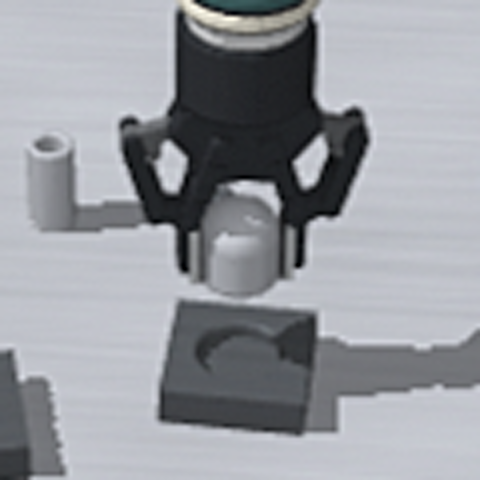

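Run:
```python
from h import *
s=cv2.imread("pics/scene0.png"); v=cv2.cvtColor(s,cv2.COLOR_BGR2GRAY)
m=np.zeros((480,640),np.uint8); R=(slice(245,300),slice(320,382))
m[R]=(v[R]<105)*255
c=max(cv2.findContours(m,0,1)[0],key=cv2.contourArea)
h=cv2.convexHull(c); ap=cv2.approxPolyDP(h,2.5,True).reshape(-1,2); print(ap.tolist()); print(onplane("scene",ap,.024).round(4))
a=cv2.resize(s[240:300,315:385],(700,600),interpolation=2); a=cv2.convertScaleAbs(a,alpha=1.8,beta=-40)
t=cv2.imread("pics/top0.png"); cv2.imwrite("pics/crop4.png",a)
```

```text
[[368, 257], [366, 286], [330, 283], [335, 254]]
[[0.5163 0.1299 0.024 ]
 [0.618  0.1286 0.024 ]
 [0.6148 0.0477 0.024 ]
 [0.5117 0.0514 0.024 ]]
```

View pics/crop4.png

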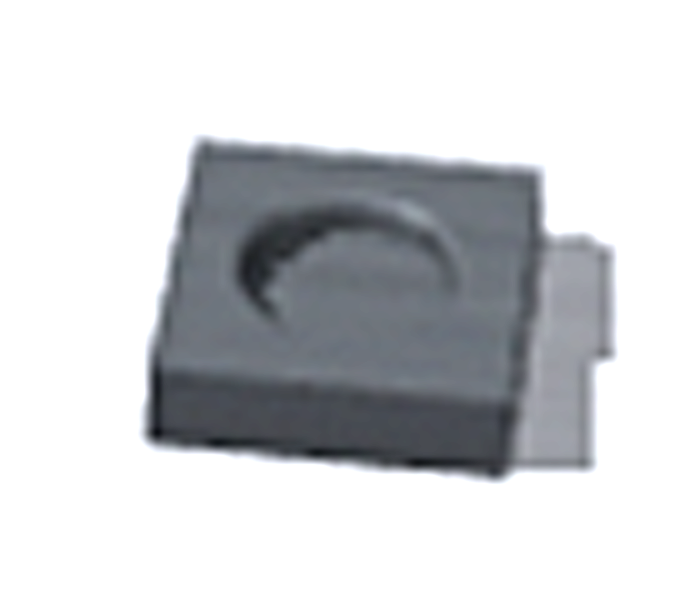

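Run:
```python
from h import *
p=np.array([(200,143),(543,172),(517,403),(155,370),(238,265),(462,275),(365,193)])/10+[314.55,239.55]
X=onplane("scene",p,.024); print(X.round(4)); print(X[:4].mean(0), X[4:6].mean(0))
```

```text
[[0.5112 0.0503 0.024 ]
 [0.5152 0.1319 0.024 ]
 [0.5974 0.1285 0.024 ]
 [0.5931 0.046  0.024 ]
 [0.5549 0.0624 0.024 ]
 [0.5541 0.1143 0.024 ]
 [0.5264 0.0904 0.024 ]]
[0.55422024 0.08918404 0.024     ] [0.55451734 0.08835301 0.024     ]
```

>>> jog_arm:
  motion:
    - {"dx":0.2,"dy":0.0,"dz":-2.5,"turn":0.0}
    - {"dx":0.0,"dy":0.0,"dz":-2.0,"turn":0.0}
    - {"dx":0.0,"dy":0.0,"dz":-0.6,"turn":0.0}
    - {"dx":0.0,"dy":0.0,"dz":0.0,"turn":0.0}
    - {"dx":0.0,"dy":0.0,"dz":0.0,"turn":0.0}

```text
time: 5.72
tool_pos: [0.555, 0.0898, 0.0311]
tcp_rot: [0.247, -3.13, 0.0]
wrist_force: [0.3, -1.1, -4.0]
width: 0.528
```

>>> jog_arm:
  motion:
    - {"dx":0.0,"dy":0.0,"dz":-0.2,"turn":0.0}
    - {"dx":0.0,"dy":0.0,"dz":-0.2,"turn":0.0}
    - {"dx":0.0,"dy":0.0,"dz":-0.2,"turn":0.0}
    - {"dx":0.0,"dy":0.0,"dz":-0.2,"turn":0.0}
    - {"dx":0.0,"dy":0.0,"dz":0.0,"turn":0.0}
    - {"dx":0.0,"dy":0.0,"dz":0.0,"turn":0.0}

```text
time: 6.22
tool_pos: [0.5559, 0.0889, 0.0233]
tcp_rot: [0.245, -3.132, -0.0]
wrist_force: [0.5, -0.2, -3.6]
width: 0.524
```

>>> jog_arm:
  motion:
    - {"dx":-0.1,"dy":0.0,"dz":-0.2,"turn":0.0}
    - {"dx":0.0,"dy":0.0,"dz":-0.2,"turn":0.0}
    - {"dx":0.0,"dy":0.0,"dz":0.0,"turn":0.0}
    - {"dx":0.0,"dy":0.0,"dz":0.0,"turn":0.0}

```text
time: 6.55
tool_pos: [0.5557, 0.089, 0.0219]
tcp_rot: [-0.245, 3.131, -0.0]
wrist_force: [-6.5, -0.8, 12.4]
width: 0.525
```

>>> jog_arm:
  motion:
    - {"dx":-0.1,"dy":0.0,"dz":0.0,"turn":0.0}
    - {"dx":-0.1,"dy":0.0,"dz":0.0,"turn":0.0}
    - {"dx":-0.1,"dy":0.0,"dz":0.0,"turn":0.0}
    - {"dx":0.0,"dy":0.0,"dz":0.0,"turn":0.0}
    - {"dx":0.0,"dy":0.0,"dz":0.0,"turn":0.0}

```text
time: 6.97
tool_pos: [0.5557, 0.089, 0.022]
tcp_rot: [-0.244, 3.125, -0.0]
wrist_force: [2.4, -1.5, 6.8]
width: 0.522
```

>>> jog_arm:
  motion:
    - {"dx":0.0,"dy":0.0,"dz":0.3,"turn":0.0}
    - {"dx":0.0,"dy":0.0,"dz":0.2,"turn":0.0}
    - {"dx":0.0,"dy":0.0,"dz":0.0,"turn":0.0}
    - {"dx":0.0,"dy":0.0,"dz":0.0,"turn":0.0}

```text
time: 7.3
tool_pos: [0.5519, 0.089, 0.0242]
tcp_rot: [0.245, -3.132, 0.0]
wrist_force: [0.7, -0.9, -1.7]
width: 0.524
```

Run:
```python
from h import *
im,D=shot("scene","scene3"); st=bot.read_state(); c=st["tool_pos"]; print(c,st["wrist_force"])
s=cv2.imread("pics/scene3.png"); hsv=cv2.cvtColor(s,cv2.COLOR_BGR2HSV)
P,uv=cloud("scene",D,np.ones_like(D,bool)); h=hsv[uv[:,1],uv[:,0]]
m=(np.hypot(*(P[:,:2]-c[:2]).T)<.035)&(P[:,2]>c[2]+.03)&(P[:,2]<c[2]+.06)&(h[:,2]>120)&(h[:,1]<40)
q=P[m]; print(len(q),sphere(q))
a=cv2.resize(s[220:300,310:390],(640,640)[:2],interpolation=2)[:600]; cv2.imwrite("pics/crop5.png",a)
```

```text
[0.55183303 0.0890149  0.02418419] [ 1.66604904 -0.68224033 -1.0789838 ]
194 [0.54957643 0.08922206 0.05103002]
```

View pics/crop5.png

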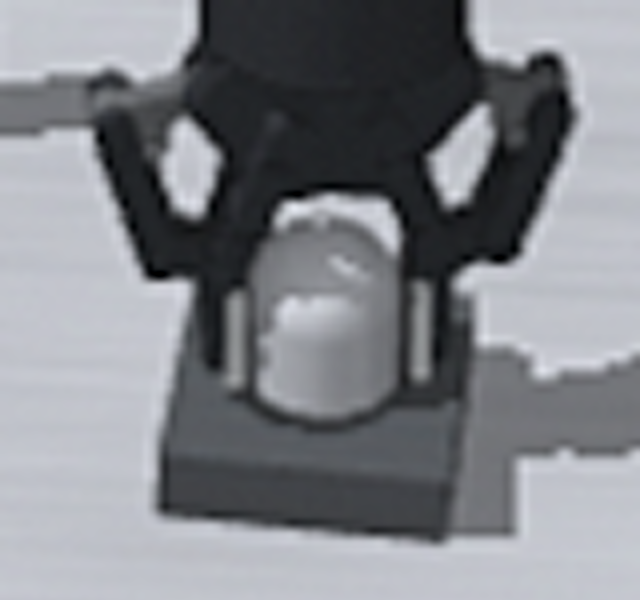

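>>> jog_arm:
  motion:
    - {"dx":0.3,"dy":0.0,"dz":0.0,"turn":0.0}
    - {"dx":0.0,"dy":0.0,"dz":0.0,"turn":0.0}
    - {"dx":0.0,"dy":0.0,"dz":0.0,"turn":0.0}

```text
time: 7.6
tool_pos: [0.5538, 0.089, 0.0233]
tcp_rot: [0.245, -3.129, -0.0]
wrist_force: [0.2, 0.1, -4.1]
width: 0.527
```

>>> jog_arm:
  motion:
    - {"dx":0.05,"dy":-0.03,"dz":0.0,"turn":0.0}
    - {"dx":0.0,"dy":0.0,"dz":0.0,"turn":0.0}
    - {"dx":0.0,"dy":0.0,"dz":0.0,"turn":0.0}

```text
time: 7.85
tool_pos: [0.5551, 0.0887, 0.0239]
tcp_rot: [0.245, -3.131, 0.0]
wrist_force: [0.6, -0.4, -4.2]
width: 0.523
```

>>> jog_arm:
  motion:
    - {"dx":0.0,"dy":0.0,"dz":0.0,"turn":0.0}
    - {"dx":0.0,"dy":0.0,"dz":0.0,"turn":0.0}
    - {"dx":0.0,"dy":0.0,"dz":0.0,"turn":0.0}
    - {"dx":0.0,"dy":0.0,"dz":0.0,"turn":0.0}
    - {"dx":0.0,"dy":0.0,"dz":2.0,"turn":0.0}
    - {"dx":0.0,"dy":0.0,"dz":3.0,"turn":0.0}
    - {"dx":0.0,"dy":0.0,"dz":4.0,"turn":0.0}
    - {"dx":0.0,"dy":0.0,"dz":4.0,"turn":0.0}
    - {"dx":0.0,"dy":0.0,"dz":0.0,"turn":0.0}
  fingers: 7.0

```text
time: 8.6
tool_pos: [0.5618, 0.0895, 0.1643]
tcp_rot: [-0.244, 3.116, 0.001]
wrist_force: [2.1, -0.3, 1.6]
width: 0.817
```

Run:
```python
from h import *
im,D=shot("scene","scene4"); st=bot.read_state(); print(st["tool_pos"],st["time"])
s=cv2.imread("pics/scene4.png"); hsv=cv2.cvtColor(s,cv2.COLOR_BGR2HSV)
P,uv=cloud("scene",D,np.ones_like(D,bool)); h=hsv[uv[:,1],uv[:,0]]
m=(np.hypot(P[:,0]-.554,P[:,1]-.0885)<.035)&(P[:,2]>.047)&(P[:,2]<.09)&(h[:,2]>110)&(h[:,1]<40)
q=P[m]; print(len(q),sphere(q), "expect z .044, scene bias z ~0,x -.001", q[:,2].max())
a=cv2.resize(s[210:300,310:400],(600,600),interpolation=2); cv2.imwrite("pics/crop6.png",a)
```

```text
[0.5601567  0.08929505 0.16090573] 8.65
224 [0.55304739 0.08906433 0.04330697] expect z .044, scene bias z ~0,x -.001 0.06946732118851817
```

View pics/crop6.png

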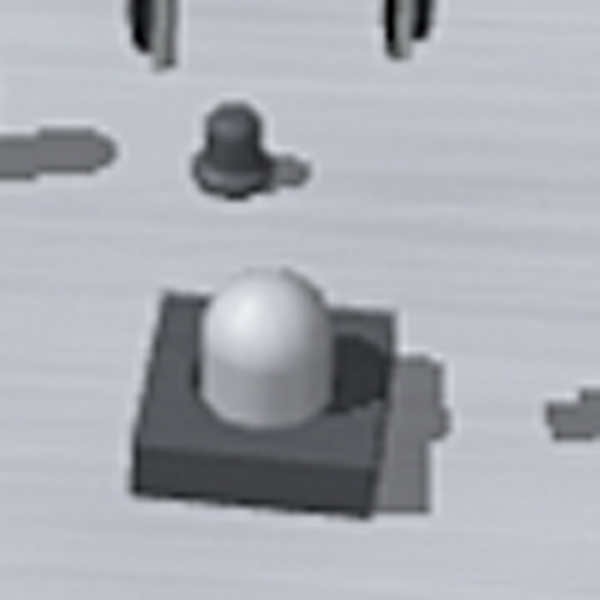

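>>> jog_arm:
  motion:
    - {"dx":0.0,"dy":0.0,"dz":3.2,"turn":-0.12}
    - {"dx":0.0,"dy":0.0,"dz":3.2,"turn":-0.12}
    - {"dx":-0.95,"dy":-3.0,"dz":2.5,"turn":-0.12}
    - {"dx":-0.95,"dy":-3.9,"dz":0.5,"turn":-0.12}
    - {"dx":-0.95,"dy":-3.9,"dz":0.0,"turn":-0.12}
    - {"dx":-0.95,"dy":-3.9,"dz":0.0,"turn":-0.12}
    - {"dx":-0.95,"dy":-3.9,"dz":0.0,"turn":-0.12}
    - {"dx":-0.95,"dy":-3.9,"dz":0.0,"turn":-0.12}
    - {"dx":-0.95,"dy":-3.9,"dz":0.0,"turn":-0.12}
    - {"dx":-0.95,"dy":-3.9,"dz":0.0,"turn":-0.12}
    - {"dx":-0.95,"dy":-3.9,"dz":0.0,"turn":-0.12}
    - {"dx":0.0,"dy":0.0,"dz":0.0,"turn":-0.12}
  fingers: 6.0

```text
time: 9.65
tool_pos: [0.4676, -0.2594, 0.2473]
tcp_rot: [1.895, 2.505, -0.006]
wrist_force: [-0.6, 1.4, 1.1]
width: 0.703
```

>>> jog_arm:
  motion:
    - {"dx":0.0,"dy":-0.9,"dz":0.0,"turn":-0.12}
    - {"dx":0.0,"dy":0.0,"dz":0.0,"turn":-0.12}
    - {"dx":0.0,"dy":0.0,"dz":0.0,"turn":-0.12}
    - {"dx":0.0,"dy":0.0,"dz":0.0,"turn":-0.03}
    - {"dx":0.0,"dy":0.0,"dz":0.0,"turn":0.0}
    - {"dx":0.0,"dy":0.0,"dz":0.0,"turn":0.0}

```text
time: 10.15
tool_pos: [0.4695, -0.2621, 0.2473]
tcp_rot: [-2.331, -2.105, 0.001]
wrist_force: [0.1, -0.2, 0.3]
width: 0.702
```

>>> jog_arm:
  motion:
    - {"dx":0.0,"dy":-0.25,"dz":-2.0,"turn":0.0}
    - {"dx":0.0,"dy":0.0,"dz":-3.0,"turn":0.0}
    - {"dx":0.0,"dy":0.0,"dz":-3.0,"turn":0.0}
    - {"dx":0.0,"dy":0.0,"dz":-2.0,"turn":0.0}
    - {"dx":0.0,"dy":0.0,"dz":-1.2,"turn":0.0}
    - {"dx":0.0,"dy":0.0,"dz":0.0,"turn":0.0}
    - {"dx":0.0,"dy":0.0,"dz":0.0,"turn":0.0}
    - {"dx":0.0,"dy":0.0,"dz":0.0,"turn":0.0}

```text
time: 10.82
tool_pos: [0.4711, -0.2654, 0.1378]
tcp_rot: [2.331, 2.103, 0.001]
wrist_force: [0.1, -0.3, 0.7]
width: 0.701
```

>>> jog_arm:
  motion:
    - {"dx":0.0,"dy":0.0,"dz":0.0,"turn":0.0}
    - {"dx":0.0,"dy":0.0,"dz":0.0,"turn":0.0}
    - {"dx":0.0,"dy":0.0,"dz":0.0,"turn":0.0}
    - {"dx":0.0,"dy":0.0,"dz":0.0,"turn":0.0}
    - {"dx":0.0,"dy":0.0,"dz":0.0,"turn":0.0}
    - {"dx":0.0,"dy":0.0,"dz":0.0,"turn":0.0}
    - {"dx":0.0,"dy":0.0,"dz":0.0,"turn":0.0}
    - {"dx":0.0,"dy":0.0,"dz":0.0,"turn":0.0}
  fingers: 1.0
  grip_force: 40

```text
time: 11.48
tool_pos: [0.4704, -0.2653, 0.1377]
tcp_rot: [2.331, 2.103, 0.0]
wrist_force: [-1.5, -0.3, 5.8]
width: 0.276
```

>>> jog_arm:
  motion:
    - {"dx":0.0,"dy":0.0,"dz":0.5,"turn":0.0}
    - {"dx":0.0,"dy":0.0,"dz":1.0,"turn":0.0}
    - {"dx":0.0,"dy":0.0,"dz":2.0,"turn":0.0}
    - {"dx":0.0,"dy":0.0,"dz":2.5,"turn":0.0}
    - {"dx":0.0,"dy":0.0,"dz":2.5,"turn":0.0}
    - {"dx":0.0,"dy":0.0,"dz":1.5,"turn":0.0}
    - {"dx":0.0,"dy":0.0,"dz":0.0,"turn":0.0}
    - {"dx":0.0,"dy":0.0,"dz":0.0,"turn":0.0}

```text
time: 12.15
tool_pos: [0.4704, -0.265, 0.237]
tcp_rot: [2.331, 2.103, 0.001]
wrist_force: [-0.2, 0.3, -4.8]
width: 0.277
```

>>> jog_arm:
  motion:
    - {"dx":0.2,"dy":1.0,"dz":0.0,"turn":0.02}
    - {"dx":0.5,"dy":2.0,"dz":0.0,"turn":0.02}
    - {"dx":0.8,"dy":3.0,"dz":0.0,"turn":0.02}
    - {"dx":0.9,"dy":3.8,"dz":0.0,"turn":0.02}
    - {"dx":0.9,"dy":3.8,"dz":0.0,"turn":0.02}
    - {"dx":0.9,"dy":3.8,"dz":0.0,"turn":0.0}
    - {"dx":0.9,"dy":3.8,"dz":0.0,"turn":0.0}
    - {"dx":0.9,"dy":3.8,"dz":0.0,"turn":0.0}
    - {"dx":0.8,"dy":3.5,"dz":0.0,"turn":0.0}
    - {"dx":0.7,"dy":3.0,"dz":0.0,"turn":0.0}
    - {"dx":0.5,"dy":2.0,"dz":0.0,"turn":0.0}
    - {"dx":0.3,"dy":1.0,"dz":0.0,"turn":0.0}

```text
time: 13.15
tool_pos: [0.5514, 0.0838, 0.2336]
tcp_rot: [-2.218, -2.219, 0.004]
wrist_force: [-0.6, -0.4, -4.7]
width: 0.275
```

>>> jog_arm:
  motion:
    - {"dx":0.1,"dy":0.8,"dz":0.0,"turn":0.0}
    - {"dx":0.0,"dy":0.0,"dz":0.0,"turn":0.0}
    - {"dx":0.0,"dy":0.0,"dz":0.0,"turn":0.0}
    - {"dx":0.0,"dy":0.0,"dz":0.0,"turn":0.0}
    - {"dx":0.0,"dy":0.0,"dz":0.0,"turn":0.0}

```text
time: 13.57
tool_pos: [0.5537, 0.0869, 0.2362]
tcp_rot: [2.226, 2.216, -0.001]
wrist_force: [0.2, -0.2, -3.9]
width: 0.273
```

Run:
```python
from h import *
im,D=shot("scene","scene5"); st=bot.read_state(); print(st["tool_pos"],st["time"])
s=cv2.imread("pics/scene5.png")
u,v=proj("scene",[.56,.089,.15])[0].astype(int); print(u,v)
a=cv2.resize(s[v-75:v+75,u-75:u+75],(600,600),interpolation=2); cv2.imwrite("pics/crop7.png",a)
```

```text
[0.55382615 0.0869995  0.236299  ] 13.6167
350 224
```

View pics/crop7.png

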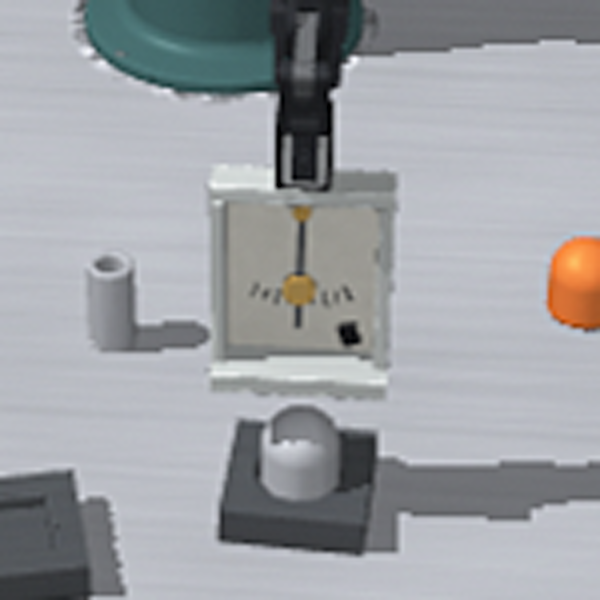

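```bash
cat >> h.py <<'E'
def onx(n,uv,x):
    c,D=ray(n,uv); return c+D*((x-c[0])/D[:,0:1])
E
python3 - <<'E'
from h import *
s=cv2.imread("pics/scene5.png"); g=cv2.cvtColor(s,cv2.COLOR_BGR2GRAY)
R=s[205:243,328:372].astype(int); 
m=np.zeros((480,640),np.uint8); m[224:240,355:369]=(g[224:240,355:369]<70)*255
mm=cv2.moments(m,True); cur=(mm["m10"]/mm["m00"],mm["m01"]/mm["m00"]); print(cur,mm["m00"])
p=np.array([(303,213),(298,325),(210,385),(388,385),(300,385),(215,180),(395,180)])/4+[274.6,148.6]
p=np.vstack([p,cur]); X=onx("scene",p,.562); print(X.round(4))
d=X-X[0]; print("tip",np.arctan2(d[1,1],-d[1,2]),np.linalg.norm(d[1]),"cursor",np.arctan2(d[-1,1],-d[-1,2]),np.linalg.norm(d[-1]))
E
```

```text
(361.8095238095238, 232.04761904761904) 21.0
[[0.562  0.0864 0.2113]
 [0.562  0.0853 0.1365]
 [0.562  0.0368 0.0911]
 [0.562  0.1364 0.0976]
 [0.562  0.0874 0.0944]
 [0.562  0.0395 0.2299]
 [0.562  0.134  0.2349]
 [0.562  0.1134 0.1322]]
tip -0.01375397158275336 0.07480777829709423 cursor 0.3292143384270765 0.08361941856486647
```

>>> jog_arm:
  motion:
    - {"dx":0.0,"dy":0.15,"dz":-0.8,"turn":0.0}
    - {"dx":0.0,"dy":0.0,"dz":-0.8,"turn":0.0}
    - {"dx":0.0,"dy":0.0,"dz":-0.6,"turn":0.0}
    - {"dx":0.0,"dy":0.0,"dz":-0.4,"turn":0.0}
    - {"dx":0.0,"dy":0.0,"dz":0.0,"turn":0.0}
    - {"dx":0.0,"dy":0.0,"dz":0.0,"turn":0.0}

```text
time: 14.12
tool_pos: [0.5535, 0.0896, 0.2095]
tcp_rot: [-2.224, -2.217, 0.002]
wrist_force: [0.3, -0.1, -4.5]
width: 0.275
```

>>> jog_arm:
  motion:
    - {"dx":0.0,"dy":0.0,"dz":-0.2,"turn":0.0}
    - {"dx":0.0,"dy":0.0,"dz":-0.2,"turn":0.0}
    - {"dx":0.0,"dy":0.0,"dz":-0.1,"turn":0.0}
    - {"dx":0.0,"dy":0.0,"dz":0.0,"turn":0.0}
    - {"dx":0.0,"dy":0.0,"dz":0.0,"turn":0.0}

```text
time: 14.53
tool_pos: [0.554, 0.0897, 0.2053]
tcp_rot: [2.225, 2.218, 0.0]
wrist_force: [-0.6, -0.8, -3.4]
width: 0.277
```

>>> jog_arm:
  motion:
    - {"dx":0.0,"dy":0.0,"dz":-0.1,"turn":0.0}
    - {"dx":0.0,"dy":0.0,"dz":-0.1,"turn":0.0}
    - {"dx":0.0,"dy":0.0,"dz":-0.1,"turn":0.0}
    - {"dx":0.0,"dy":0.0,"dz":-0.1,"turn":0.0}
    - {"dx":0.0,"dy":0.0,"dz":0.0,"turn":0.0}
    - {"dx":0.0,"dy":0.0,"dz":0.0,"turn":0.0}
    - {"dx":0.0,"dy":0.0,"dz":0.0,"turn":0.0}

```text
time: 15.12
tool_pos: [0.5547, 0.0898, 0.2043]
tcp_rot: [2.224, 2.217, 0.003]
wrist_force: [-3.6, -0.8, 8.6]
width: 0.278
```

>>> jog_arm:
  motion:
    - {"dx":0.0,"dy":0.0,"dz":0.0,"turn":0.0}
    - {"dx":0.0,"dy":0.0,"dz":0.05,"turn":0.0}
    - {"dx":0.0,"dy":0.3,"dz":0.0,"turn":0.0}
    - {"dx":0.0,"dy":0.3,"dz":0.0,"turn":0.0}
    - {"dx":0.0,"dy":0.3,"dz":0.0,"turn":0.0}
    - {"dx":0.0,"dy":0.3,"dz":-0.05,"turn":0.0}
    - {"dx":0.0,"dy":0.0,"dz":0.0,"turn":0.0}
    - {"dx":0.0,"dy":0.0,"dz":0.0,"turn":0.0}
    - {"dx":0.0,"dy":0.0,"dz":0.0,"turn":0.0}
  grip_force: 25

```text
time: 15.87
tool_pos: [0.5546, 0.1012, 0.2037]
tcp_rot: [2.223, 2.217, 0.001]
wrist_force: [-3.2, -1.6, 6.9]
width: 0.276
```

```bash
cat >> h.py <<'E'
def lean(name):
    im,D=shot("scene",name); st=bot.read_state(); print(st["tool_pos"].round(4),st["time"],st["wrist_force"].round(1),st["width"].round(3))
    P,uv=cloud("scene",D,np.ones_like(D,bool)); s=im[uv[:,1],uv[:,0]].astype(int)
    bright=(s.min(1)>130)&(s.max(1)-s.min(1)<40)
    g=(abs(P[:,0]-st["tool_pos"][0])<.035)&(P[:,2]>.075)&(P[:,2]<.26)&(abs(P[:,1]-.09)<.14)&bright
    r=cv2.minAreaRect(P[g][:,1:].astype(np.float32)); print("gauge rect y,z",np.round(r[0],4),np.round(r[1],4),round(r[2],2))
    P2=(abs(P[:,0]-.554)<.05)&(abs(P[:,1]-.0887)<.035)&(P[:,2]>.03)&(P[:,2]<.062)&bright
    if P2.sum()>20: print("stud",P2.sum(),P[P2].mean(0).round(4))
    return im
E
python3 - <<'E'
from h import *
lean("scene6")
E
```

```text
Traceback (most recent call last):
  File "h.py", line 25, in lean
    im,D=shot("scene",name); st=bot.read_state(); print(st["tool_pos"].round(4),st["time"],st["wrist_force"].round(1),st["width"].round(3))
                                                                                                                      ^^^^^^^^^^^^^^^^^
AttributeError: 'float' object has no attribute 'round'
```

```bash
sed -i 's/st\["width"\].round(3)/round(st["width"],3)/' h.py
python3 - <<'E'
from h import *
lean("scene6")
s=cv2.imread("pics/scene6.png"); a=cv2.resize(s[150:300,275:425],(600,600),interpolation=2); cv2.imwrite("pics/crop8.png",a)
E
```

```text
[0.5546 0.1012 0.2037] 15.9667 [-3.  -1.3  6.9] 0.273
gauge rect y,z [0.0957 0.1557] [0.1673 0.0978] 86.29
stud 90 [0.5725 0.0862 0.0471]
```

View pics/crop8.png

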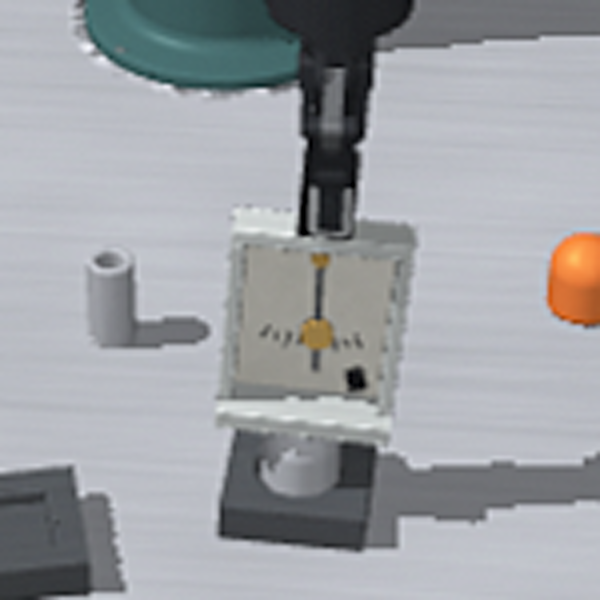

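>>> jog_arm:
  motion:
    - {"dx":0.0,"dy":0.4,"dz":-0.03,"turn":0.0}
    - {"dx":0.0,"dy":0.4,"dz":-0.04,"turn":0.0}
    - {"dx":0.0,"dy":0.4,"dz":-0.05,"turn":0.0}
    - {"dx":0.0,"dy":0.4,"dz":-0.06,"turn":0.0}
    - {"dx":0.0,"dy":0.0,"dz":0.0,"turn":0.0}
    - {"dx":0.0,"dy":0.0,"dz":0.0,"turn":0.0}

```text
time: 16.47
tool_pos: [0.5545, 0.1176, 0.2016]
tcp_rot: [2.223, 2.217, 0.001]
wrist_force: [-1.5, -0.9, 4.8]
width: 0.274
```

>>> jog_arm:
  motion:
    - {"dx":0.0,"dy":0.4,"dz":-0.06,"turn":0.0}
    - {"dx":0.0,"dy":0.4,"dz":-0.07,"turn":0.0}
    - {"dx":0.0,"dy":0.4,"dz":-0.08,"turn":0.0}
    - {"dx":0.0,"dy":0.4,"dz":-0.1,"turn":0.0}
    - {"dx":0.0,"dy":0.0,"dz":0.0,"turn":0.0}
    - {"dx":0.0,"dy":0.0,"dz":0.0,"turn":0.0}

```text
time: 16.97
tool_pos: [0.5545, 0.1341, 0.1979]
tcp_rot: [2.224, 2.218, 0.002]
wrist_force: [-2.7, -0.2, 4.7]
width: 0.279
```

```bash
cat >> h.py <<'E'
def marks(name):
    # segment dark blobs (cursor) and pointer (dark line + amber bob) inside the bright dial
    s=cv2.imread(f"pics/{name}.png"); hsv=cv2.cvtColor(s,cv2.COLOR_BGR2HSV)
    am=((hsv[...,0]>12)&(hsv[...,0]<28)&(hsv[...,1]>110)).astype(np.uint8); am[:150]=0; am[260:]=0; am[:,:320]=0; am[:,400:]=0
    n,l,st,c=cv2.connectedComponentsWithStats(am); A=[(c[i].round(2).tolist(),int(st[i,4])) for i in range(1,n) if st[i,4]>2]; print("amber",A)
    dk=(s.max(2)<75).astype(np.uint8); dk[:, :320]=0; dk[:,410:]=0; dk[:205]=0; dk[262:]=0
    n,l,st,c=cv2.connectedComponentsWithStats(dk); print("dark",[(c[i].round(2).tolist(),st[i].tolist()) for i in range(1,n) if st[i,4]>5])
E
python3 - <<'E'
from h import *
marks("scene6")
lean("scene7"); marks("scene7")
E
```

```text
amber [([354.5, 214.8], 10), ([353.84, 233.07], 45)]
dark [([350.67, 206.67], [350, 205, 3, 4, 9]), ([357.0, 206.0], [354, 205, 7, 3, 19]), ([354.0, 225.0], [354, 221, 1, 9, 9]), ([363.55, 244.68], [362, 242, 5, 6, 22]), ([362.5, 261.0], [360, 261, 6, 1, 6])]
[0.5545 0.1341 0.198 ] 17.0167 [-2.1 -0.7  6.2] 0.274
gauge rect y,z [0.1134 0.151 ] [0.1766 0.0991] 74.28
stud 118 [0.5715 0.086  0.0473]
amber [([365.11, 216.11], 9), ([365.12, 234.88], 43)]
dark [([364.48, 207.26], [362, 205, 6, 6, 27]), ([372.5, 207.5], [370, 205, 6, 6, 36]), ([365.0, 225.0], [365, 219, 1, 13, 13]), ([365.5, 246.73], [364, 244, 4, 6, 22])]
```

>>> jog_arm:
  motion:
    - {"dx":0.0,"dy":0.0,"dz":0.0,"turn":0.0}
    - {"dx":0.0,"dy":0.0,"dz":0.0,"turn":0.0}
    - {"dx":0.0,"dy":0.0,"dz":0.0,"turn":0.0}
    - {"dx":0.0,"dy":0.0,"dz":0.0,"turn":0.0}
    - {"dx":0.0,"dy":0.0,"dz":0.0,"turn":0.0}
    - {"dx":0.0,"dy":0.0,"dz":0.0,"turn":0.0}
    - {"dx":0.0,"dy":0.0,"dz":0.0,"turn":0.0}
    - {"dx":0.0,"dy":0.0,"dz":0.0,"turn":0.0}
    - {"dx":0.0,"dy":0.0,"dz":0.0,"turn":0.0}
    - {"dx":0.0,"dy":0.0,"dz":0.0,"turn":0.0}
    - {"dx":0.0,"dy":0.0,"dz":0.0,"turn":0.0}
    - {"dx":0.0,"dy":0.0,"dz":0.0,"turn":0.0}

```text
time: 18.02
tool_pos: [0.5545, 0.134, 0.198]
tcp_rot: [2.224, 2.218, 0.002]
wrist_force: [-2.4, -0.4, 5.4]
width: 0.278
```

>>> jog_arm:
  motion:
    - {"dx":0.0,"dy":0.0,"dz":0.0,"turn":0.0}
    - {"dx":0.0,"dy":0.0,"dz":0.0,"turn":0.0}
    - {"dx":0.0,"dy":0.0,"dz":0.0,"turn":0.0}
    - {"dx":0.0,"dy":0.0,"dz":0.0,"turn":0.0}
    - {"dx":0.0,"dy":0.0,"dz":0.0,"turn":0.0}
    - {"dx":0.0,"dy":0.0,"dz":0.0,"turn":0.0}
    - {"dx":0.0,"dy":0.0,"dz":0.0,"turn":0.0}
    - {"dx":0.0,"dy":0.0,"dz":0.0,"turn":0.0}
    - {"dx":0.0,"dy":0.0,"dz":0.0,"turn":0.0}
    - {"dx":0.0,"dy":0.0,"dz":0.0,"turn":0.0}
    - {"dx":0.0,"dy":0.0,"dz":0.0,"turn":0.0}
    - {"dx":0.0,"dy":0.0,"dz":0.0,"turn":0.0}

```text
time: 19.02
tool_pos: [0.5545, 0.134, 0.198]
tcp_rot: [2.224, 2.218, 0.002]
wrist_force: [-2.7, -0.5, 5.0]
width: 0.272
```

Run:
```python
from h import *
lean("scene8"); marks("scene8")
print("plumb through pivot:")
X=onx("scene",[(365,216)],.564)[0]; print(X, proj("scene",[X,X-[0,0,.05],X-[0,0,.078]]))
s=cv2.imread("pics/scene8.png"); a=cv2.resize(s[200:275,330:405],(600,600),interpolation=2); cv2.imwrite("pics/crop9.png",a)
```

```text
[0.5545 0.134  0.198 ] 19.0667 [-2.1  0.6  5.6] 0.27
gauge rect y,z [0.1128 0.1502] [0.1767 0.0984] 74.25
stud 118 [0.5709 0.085  0.0463]
amber [([365.1, 216.3], 10), ([364.1, 234.73], 41)]
dark [([364.3, 207.41], [362, 205, 6, 6, 27]), ([372.5, 207.5], [370, 205, 6, 6, 36]), ([365.0, 222.5], [365, 219, 1, 8, 8]), ([365.19, 245.92], [364, 240, 4, 10, 26])]
plumb through pivot:
[0.564      0.11876402 0.17756088] [[365.         216.        ]
 [364.14489981 234.39178866]
 [363.68469042 244.32973054]]
```

View pics/crop9.png

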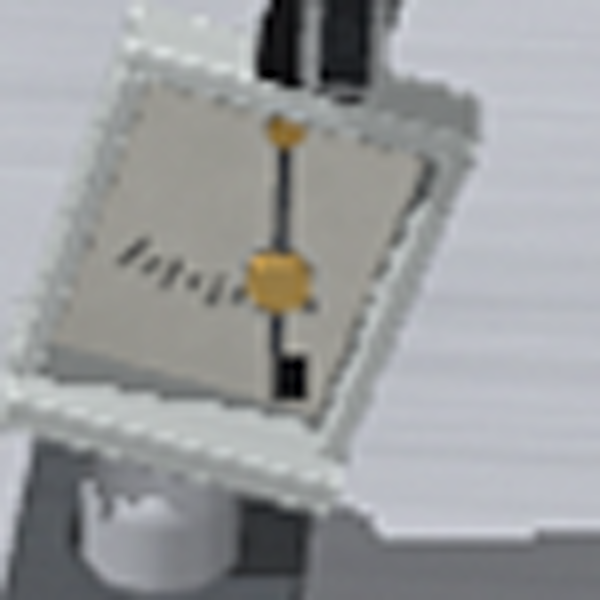

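>>> jog_arm:
  motion:
    - {"dx":0.0,"dy":0.2,"dz":-0.05,"turn":0.0}
    - {"dx":0.0,"dy":0.2,"dz":-0.05,"turn":0.0}
    - {"dx":0.0,"dy":0.2,"dz":-0.05,"turn":0.0}
    - {"dx":0.0,"dy":0.2,"dz":-0.05,"turn":0.0}
    - {"dx":0.0,"dy":0.0,"dz":0.0,"turn":0.0}
    - {"dx":0.0,"dy":0.0,"dz":0.0,"turn":0.0}
    - {"dx":0.0,"dy":0.0,"dz":0.0,"turn":0.0}
    - {"dx":0.0,"dy":0.0,"dz":0.0,"turn":0.0}
    - {"dx":0.0,"dy":0.0,"dz":0.0,"turn":0.0}
    - {"dx":0.0,"dy":0.0,"dz":0.0,"turn":0.0}
    - {"dx":0.0,"dy":0.0,"dz":0.0,"turn":0.0}
    - {"dx":0.0,"dy":0.0,"dz":0.0,"turn":0.0}

```text
time: 20.07
tool_pos: [0.5545, 0.1419, 0.1957]
tcp_rot: [2.224, 2.218, 0.002]
wrist_force: [-1.4, 0.2, 4.8]
width: 0.273
```

>>> jog_arm:
  motion:
    - {"dx":0.0,"dy":0.0,"dz":0.0,"turn":0.0}
    - {"dx":0.0,"dy":0.0,"dz":0.0,"turn":0.0}
    - {"dx":0.0,"dy":0.0,"dz":0.0,"turn":0.0}
    - {"dx":0.0,"dy":0.0,"dz":0.0,"turn":0.0}
    - {"dx":0.0,"dy":0.0,"dz":0.0,"turn":0.0}
    - {"dx":0.0,"dy":0.0,"dz":0.0,"turn":0.0}
    - {"dx":0.0,"dy":0.0,"dz":0.0,"turn":0.0}
    - {"dx":0.0,"dy":0.0,"dz":0.0,"turn":0.0}
    - {"dx":0.0,"dy":0.0,"dz":0.0,"turn":0.0}
    - {"dx":0.0,"dy":0.0,"dz":0.0,"turn":0.0}
    - {"dx":0.0,"dy":0.0,"dz":0.0,"turn":0.0}
    - {"dx":0.0,"dy":0.0,"dz":0.0,"turn":0.0}

```text
time: 21.07
tool_pos: [0.5545, 0.142, 0.1957]
tcp_rot: [2.224, 2.218, 0.002]
wrist_force: [-1.0, -1.3, 6.3]
width: 0.275
```

Run:
```python
from h import *
lean("scene9"); marks("scene9")
s=cv2.imread("pics/scene9.png"); a=cv2.resize(s[200:275,330:405],(600,600),interpolation=2); cv2.imwrite("pics/crop10.png",a)
```

```text
[0.5545 0.142  0.1957] 21.1167 [-2.  -1.8  5.1] 0.278
gauge rect y,z [0.1175 0.1493] [0.174  0.0995] 71.73
stud 130 [0.5711 0.0854 0.0475]
amber [([367.64, 216.91], 11), ([366.83, 235.5], 42)]
dark [([367.91, 207.76], [365, 205, 6, 7, 34]), ([376.5, 208.0], [374, 205, 6, 7, 42]), ([367.0, 227.5], [367, 224, 1, 8, 8]), ([366.33, 246.83], [365, 245, 4, 5, 18])]
```

View pics/crop10.png

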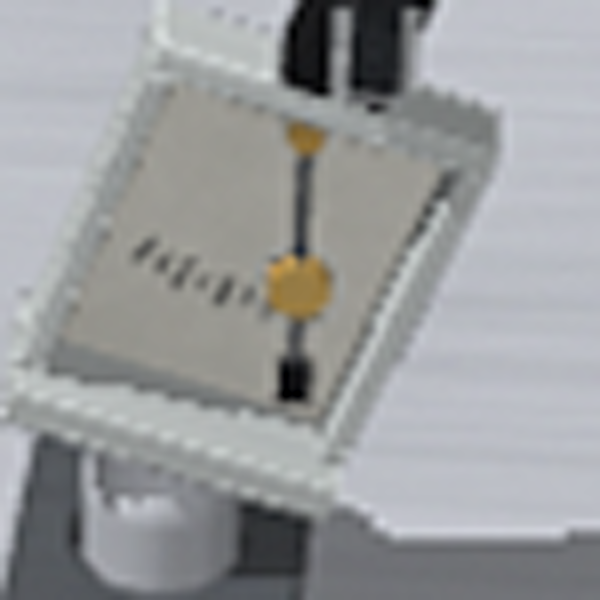

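```bash
python3 -c "
from workcell import bot; print(bot.finish_job())"
```

```text
the job is handed in; nothing more can be done
None
```

I seated the stud in the round pocket and let go of it. I then took the white gauge by its grip, stood it on the dome and rocked it towards its +y side until the pointer settled on the cursor. I handed the job in at about 21 s, still holding the gauge there. `finish_job` gives no verdict, so this rests on my own last checks:

- **Stud:** after release I measured the dome's centre 43.3 mm above the bench, against 44 mm when fully home. Its axis was about 1 mm or less from the pocket centre, within the camera's accuracy. In the later pictures it stayed in place.
- **Gauge on the dome:** it leans about 0.32 rad. The wrist feels about 5 N upward, so with the gauge's own weight the foot presses on the dome with roughly 10 N. The fingers still hold the grip, at 23–24 mm opening and 25 N set. Its foot is clear of the block in the last picture.
- **Pointer:** 2 s after the last shift, its plumb line passes within about 0.1 px of the cursor's middle, well under 1 mm.
- **Bystanders:** I saw no contact with the bystanders, but I did not measure their positions again at the end.

Two things did not go as planned:

- **First grip on the stud:** it was too high, on the dome, so I gripped it again lower.
- **Insertion:** it met 12 N, most likely the fingertips on the block. I raised it slightly, re-centred it and let the stud drop the last few millimetres.

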